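Tighten the mincer's retaining ring with the pin spanner

ROBOT

A 6-joint arm with a two-finger parallel gripper is mounted at the origin on the work surface. World frame = base frame: x ahead of the robot, y to its left, z up, the work surface at z = 0. Lengths are in mm, angles in rad, forces in N, time in s.
With the tool pointing down it reaches from about 350 to 775 mm from the base axis. Payload 7.3 kg.
Tool frame: the origin (TCP) lies at the very end of the fingers, on their centre line; the grasp point (between the pads) lies 19 mm behind it; z points along the fingers, y is the line along which they close (so a half turn about z gives the same grasp; the last joint's range is limited). The gripper opens to 92 mm and grips with 3 to 60 N. Pads are 19 mm wide; open, the fingers measure 130 mm over their backs; the gripper's body (75 mm by 190 mm) begins 47 mm behind the grasp point.
Start: joints at [1.177, 0.342, 1.524, -0, 1.275, -0.146], TCP at [128.752, 508.987, 226.741] pointing down, gripper open.
Joint ranges: [-2.53, 2.53], [-0.77, 2.02], [0.04, 2.7], [-1, 4.14], [0.28, 2.66], [-3.11, 3.11]. Speed limits (rad/s): [2.57, 2.57, 3.14, 3.14, 3.14, 3.14].

INTERFACE

Orientations are given as [roll, pitch, yaw] about the fixed x, y, z axes, in that order (R = Rz(yaw) Ry(pitch) Rx(roll)).
In Python, from plant import * gives the robot as it stands.
- The arm moves only by the tool arm_command, never from a script. Its arguments are lists of equal length, an entry for each row: "gripper": the finger opening in mm, from 0 to 91.8; "dp": the shift along the tool's x, y, z in units of 25 mm (1.0 is 25 mm), a list of three; "twist": the turn about the tool's z in units of 5 degrees (1.0 is 5 degrees). A call has exactly 5 rows; each row shifts and turns the commanded pose from where the row before left it, along the tool's axes as they then stand; what a row does not reach is not made up. A row lasts 1/8 s, in which the tool goes at most 62.5 mm and 10.7 degrees, less where a joint would pass 70% of its speed; a pose out of reach is approached as far as the arm can. A call is refused whole if a number of a shift passes 1 or a number of a turn 1, either way. A call with a gripper value outside its range is refused whole. The fingers move at their own pace and stop on an object; the grip force is fixed at half the most. Time passes only in rows, so rows that do not move let the fingers close, or fill a call up. It gives the time, the measured TCP pose, the force, the opening and the grip force at its end, in the units of the state.
- get_obs(): the state, without advancing time (a new reading comes with each control period).
- capture(name): name is "scene" or "top" or "wrist"; returns the picture (420x560x3 uint8, red, green, blue); there is no depth.
- get_calibration(name): a dict with "mtx" (3x3 intrinsics, pixels), "position" and "attitude" of the camera in the world; the wrist camera has in their place "mount" (4x4, takes a point from camera to tool coordinates, whose origin is the TCP and whose axes are the flange's). Camera axes: x right, y down, z forward; pixel columns grow to the right and rows downward; lengths in mm; the calibration is good to about 2 mm. A picture is of the moment at which its call begins: read the wrist's pose just before it. get_calibration takes no time and is no camera call.
- close_job(): hands the job in; it is judged then, once.
The state is a dict: "time": time; "joint_positions": joint angles; "dq": joint speeds; "tau": joint torques, N m; "tool_pos": TCP position; "tcp_rot": TCP orientation; "contact_force": force on the tool from outside, world axes, zero at the start; "moment": the same for the moment, N m; "grip_width": finger opening in mm; "finger_force": force on a finger pad.
Only numpy, scipy, OpenCV 4.12 (cv2) and the standard library are available. Lean on these libraries where they do the work, as an engineer would, in place of code of your own. Each camera call takes 0.05 s, during which the arm holds its last target. There are 200 camera calls.

TASK

Take the two-pin spanner from its rack, press it lightly and squarely on the mincer's steel retaining ring and feel round until both pins meet holes of the ring, push them fully in, and only then turn the ring home, clockwise (seen from above) until it comes up against its stop, with both pins still in. Touch the mincer with the spanner only, and never press or twist hard (stay well under 40 N). Then stand the spanner upright in its rack again, down on its seat between the cheeks, let go, and leave the bottle, the tub and the trays where they are.

Things in the scene. Friction and masses are not known exactly. Their poses are not given: they have to be found in the camera images.
- spanner: Steel two-pin T spanner, 0.22 kg, loose, upright in its rack. Origin: centre of its foot bar's underside, z up. Bar 68 mm (x) by 16 (y), z 0 to 10 mm. On it, centred, a flat grip: 26 mm in x, 14 thick in y, z 10 to 66: take it across y, from above. Two round pins, 7 mm diameter, 8 long, tips chamfered 1 mm, point down from the bar at x = +26 and -26 mm. Half a turn is the same tool.
- pin_a (a point): Tip of the spanner's pin at x = +26 mm, 8 mm below the bar's underside
- pin_b (a point): Tip of the spanner's pin at x = -26 mm, 8 mm below the bar's underside
- mincer: Aluminium mincer head fixed mouth up on a dark steel foot 150 x 130 mm; barrel about 92 mm diameter; a feed tube 44 mm wide sticks out 82 mm along its x, below 71 mm. Origin: centre of the foot's underside, z up, on the ring's axis. Its yaw tells nothing of where the ring's holes stand. The steel retaining ring lies on top, on a wave spring.
- ring_face (a point): Centre of the ring's flat top face, 92 mm up, z up; does not turn with it. Ring: 78 mm outside, 31 mm bore, 9 thick; six square 9.6 mm holes, 9 deep, every 60 degrees, centres 26 mm from the axis. Their angle is not measured: see or feel it. Pressed, the ring sinks up to 7 mm at 8 N/mm and springs up over the pins when they meet holes. Pins on the face: spanner origin 8 mm above this point.
- ring (a joint): Turn of the retaining ring, rad: 0 is home against its solid stop; negative is how far it must still turn clockwise seen from above (starts -0.7 to -0.4). It stays where it is left; turning it takes about 0.25 N m, so pins pressed hard on the face (over about 9 N) may drag it. It does not tell where the holes stand (the thread start is arbitrary).
- rack: Fixed black plastic rack: base plate 130 x 90 x 8 mm with a block, 38 mm (x) by 34 mm (y). Origin: centre of its underside, z up. The spanner's bar lies on the block along the rack's x, between two cheeks 22 mm apart that rise 8 mm above the seat; its pins hang outside the block's ends.
- rack_seat (a point): Centre of the rack's seat, 30 mm above the counter: the spanner's origin when it stands in the rack
- bottle: Yellow sauce bottle, 58 mm diameter, 170 mm high, standing loose; origin at its underside. Leave alone.
- tub: White open bowl, 110 mm diameter, 70 mm high, loose; origin at its underside. Leave alone.
- trays: Stack of white food trays, 130 x 90 x 60 mm, loose; origin at its underside. Leave alone.
There are look-alikes about, which are no part of the job. Of the things that look like the spanner, the largest one is meant.

How it is judged (in metres and radians):
On the way, in this order (a step that is already met when the one before it is completed fails the run):
1. both pins of the spanner are in holes of the ring (tips more than 6 mm below its face) (z of each of pin_a, pin_b in the frame of ring_face below -0.006 m and horizontal distance between spanner and ring_face below 0.005 m), for 0.2 s.
2. the ring is turned home (within 0.05 rad of its stop) with both pins still in by more than 4 mm (value of joint ring above -0.05 rad and z of each of pin_a, pin_b in the frame of ring_face below -0.004 m and horizontal distance between spanner and ring_face below 0.005 m), for 0.2 s.
At the end, for the whole second after the job is handed in: The ring is home (within 0.06 rad of its stop) and the spanner stands released, upright (within 0.12 rad) and at rest in its rack: its origin within 10 mm of the seat's centre and within 4 mm of its height (value of joint ring above -0.06 rad and horizontal distance between spanner and rack_seat below 0.01 m and z of spanner in the frame of rack_seat between -0.004 and 0.004 m and angle between spanner's own z axis and vertical below 0.12 rad and linear speed of spanner below 0.02 m/s); the robot touches nothing.
It fails at once if the spanner bears on the mincer or its ring with more than 40 N (contact force between spanner and mincer above 40 N).
It fails at once if the robot itself touches the mincer or its ring (contact force between any of the fingers, the arm and mincer above 2 N).
It fails at once if the bottle, tub or trays are moved by more than 30 mm (distance of any of bottle, tub, trays from where it was at the start of the episode above 0.03 m).
It also fails if it takes over 67 s, if anything falls off the work surface, if the arm or the gripper's body presses on something with over 40 N, if the wrist force passes 120 N, or if a joint passes its speed limit or range.

## Working session

There is one attempt and no reset: what is moved stays moved. The work goes in short steps, Python scripts to look and compute and a tool call to move; the robot and the scene stay as the last step left them, time stands still between calls to the robot, and variables do not carry over. Pictures are saved under pics/ and viewed, at most 10 in all, crops included, and the job is handed in when it is done.

Besides the shell and the picture viewer there is one more tool, called after "Emit:" as name(argument=value, ...) on one line, values as JSON. arm_command: Moves the arm, as the interface text tells. Its arguments: {"type":"object","properties":{"gripper":{"type":"array"},"dp":{"type":"array"},"twist":{"type":"array"}},"required":["gripper","dp","twist"]}

```bash
mkdir -p pics; ls; python3 - <<'E'
from plant import *
import cv2,numpy as np
o=get_obs();print(o)
for n in("scene","top"):
    cv2.imwrite(f"pics/{n}0.png",cv2.cvtColor(capture(n),cv2.COLOR_RGB2BGR))
for n in("scene","top","wrist"):print(n,get_calibration(n))
E
```

```text
pics
{'time': 0.0, 'joint_positions': array([ 1.17698767e+00,  3.42731892e-01,  1.52499889e+00, -1.34838610e-05,
        1.27538968e+00, -1.46005574e-01]), 'dq': array([ 0.00021611,  0.00015014,  0.00079311, -0.00047113, -0.00061675,
       -0.00061371]), 'tau': array([ 3.94709195e-04, -4.31246066e+01, -2.44222945e+01,  7.18459021e-02,
        5.59537194e-02, -1.19959127e-04]), 'tool_pos': array([128.60061785, 508.5964855 , 226.0465272 ]), 'tcp_rot': array([-3.14007922e+00, -2.09520218e-04,  2.89379335e+00]), 'contact_force': array([ 0.33811013,  0.23668607, -0.44661036]), 'moment': array([-0.02784749,  0.01447599, -0.03576777]), 'finger_force': 0.0, 'grip_width': 91.6762587403455}
scene {'mtx': array([[427.44687708,   0.        , 282.13420685],
       [  0.        , 427.44687708, 207.82015233],
       [  0.        ,   0.        ,   1.        ]]), 'position': array([911.83170664, 368.79551933, 698.40189129]), 'attitude': array([-2.44100331,  0.01035368,  2.33774601])}
top {'mtx': array([[453.3829462 ,   0.        , 278.17962873],
       [  0.        , 453.3829462 , 207.01881747],
       [  0.        ,   0.        ,   1.        ]]), 'position': array([ 480.69870682,   12.94946289, 1043.83694521]), 'attitude': array([-3.05077339,  0.00905543, -1.58309796])}
wrist {'mtx': array([[300.33814593,   0.        , 274.96692854],
       [  0.        , 300.33814593, 210.23479616],
       [  0.        ,   0.        ,   1.        ]]), 'mount': array([[ 5.46619986e-04, -9.66533466e-01, -2.56539980e-01,
         7.02218571e+01],
       [ 9.99998310e-01,  7.79898654e-05,  1.83690373e-03,
        -6.80195599e-01],
       [-1.75542141e-03, -2.56540550e-01,  9.66531875e-01,
        -1.58449006e+02],
       [ 0.00000000e+00,  0.00000000e+00,  0.00000000e+00,
         1.00000000e+00]])}
```

View pics/scene0.png

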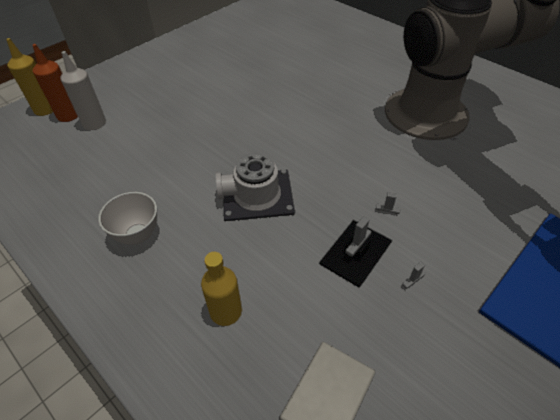

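View pics/top0.png

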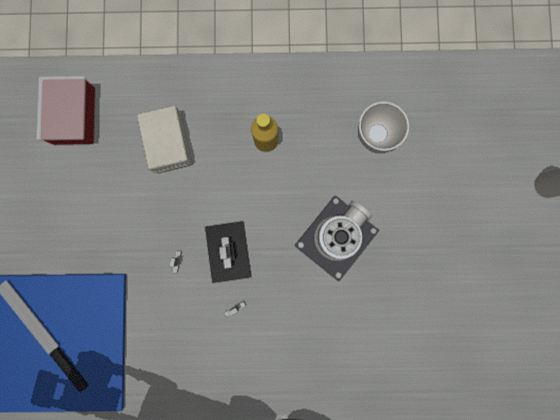

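Candidates for the spanner in the top view are the tool in the black rack at (228,252), a small one at (176,261) and a small one at (235,308). I choose the largest, which is the one in the rack. The mincer is at (341,237), with its tube pointing up and right. Next, a close crop of both.

```bash
cat > h.py <<'E'
import numpy as np,cv2
from plant import *
from scipy.spatial.transform import Rotation as R
def cam(n,o=None):
    c=get_calibration(n)
    if n!="wrist": return c["mtx"],np.array(c["position"]),R.from_euler("xyz",c["attitude"]).as_matrix()
    Rt=R.from_euler("xyz",o["tcp_rot"]).as_matrix();M=np.array(c["mount"])
    return c["mtx"],np.array(o["tool_pos"])+Rt@M[:3,3],Rt@M[:3,:3]
def w(px,z,C):
    K,p,A=C;d=A@np.linalg.solve(K,[px[0],px[1],1.]);return p+d*(z-p[2])/d[2]
def px(P,C):
    K,p,A=C;q=K@(A.T@(np.array(P,float)-p));return q[:2]/q[2]
E
python3 - <<'E'
from h import *
a=cv2.imread("pics/top0.png")
f=lambda x,y,s,k:cv2.resize(a[y:y+s,x:x+s],None,fx=k,fy=k,interpolation=cv2.INTER_CUBIC)
cv2.imwrite("pics/crop0.png",np.hstack([f(188,212,80,5),f(300,195,80,5)]))
E
```

```text
(no output)
```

View pics/crop0.png

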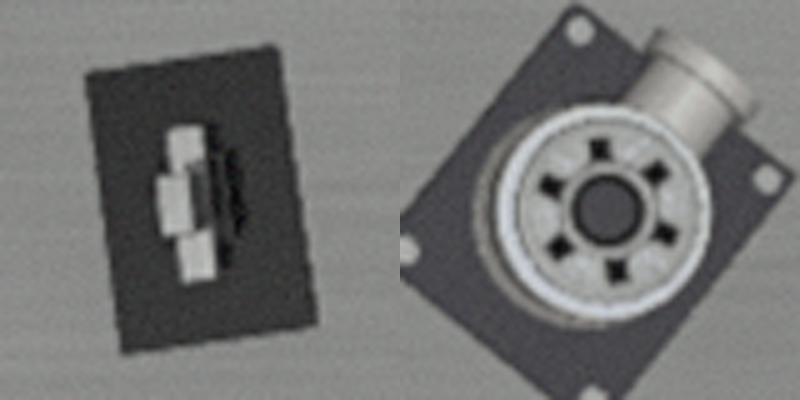

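The crop confirms the choice: a T-shaped grip and a bar on the rack. Rack plate corners in the crop are (86,73), (277,44), (317,324) and (122,353). The bar ends are at (185,125) and (199,283). Ring holes (crop x−400) are at (198,149), (255,173), (265,233), (216,271), (160,247) and (152,186).

```bash
python3 - <<'E'
from h import *
C=cam("top")
L=lambda c:(188+(c[0]+.5)/5-.5,212+(c[1]+.5)/5-.5); M=lambda c:(300+(c[0]+.5)/5-.5,195+(c[1]+.5)/5-.5)
r=np.array([w(L(c),8,C) for c in[(86,73),(277,44),(317,324),(122,353)]]);print("rack",r.mean(0),np.linalg.norm(np.roll(r,-1,0)-r,axis=1),
 [np.degrees(np.arctan2(*(r[b]-r[a])[[1,0]])) for a,b in((0,3),(1,2))])
b=np.array([w(L(c),40,C) for c in[(185,125),(199,283)]]);d=b[1]-b[0];print("bar",b.mean(0),np.linalg.norm(d),np.degrees(np.arctan2(d[1],d[0])))
g=np.array([w(L(c),96,C) for c in[(157,175),(190,173),(193,233),(163,236)]]);print("grip",g.mean(0))
h=np.array([w(M(c),91,C) for c in[(198,149),(255,173),(265,233),(216,271),(160,247),(152,186)]]);m=h.mean(0);v=h-m
print("ring",m,np.hypot(v[:,0],v[:,1]),np.degrees(np.arctan2(v[:,1],v[:,0]))%60)
o=get_obs();print(o["tool_pos"],np.degrees(o["tcp_rot"]))
E
```

```text
rack [475.80684698 137.35438055   8.        ] [ 88.40100477 128.38978302  89.19922696 128.07269146] [np.float64(-172.5430821641025), np.float64(-172.1859917689796)]
bar [473.34994184 137.2407247   40.        ] 69.6951941802309 -175.01733040310322
grip [473.6502058  137.07470712  96.        ]
ring [ 503.71284657 -110.62451354   91.        ] [25.75163821 25.26417459 25.75448827 25.75083328 25.42905072 25.2440376 ] [7.62758693 6.82868478 7.12947135 6.34767924 7.00516598 6.06844693]
[128.58958089 508.64445703 226.11948445] [-1.79923062e+02 -9.89421204e-03  1.65804437e+02]
```

Rack sizes (88 x 128 mm), bar (70 mm) and hole radius (25.5 mm) all agree with the description. Ring centre is about (504,-111) and the holes stand at about 6.8° mod 60. Now moving above the rack.

Emit:
arm_command(gripper=[91,91,91,91,91], dp=[[0,0,0],[0,0,0],[0,0,0],[0,0,0],[0,0,0]], twist=[-0.87,-0.87,-0.87,-0.87,-0.87])

```text
time: 0.72
tool_pos: [128.7, 508.8, 226.3]
tcp_rot: [-3.141, -0.0, -3.007]
contact_force: [0.3, -0.6, -0.4]
grip_width: 91.2
finger_force: 0.0
```

Emit:
arm_command(gripper=[91,91,91,91,91], dp=[[-0.59,-0.83,0.08],[-0.59,-0.83,0.08],[-0.59,-0.83,0.08],[-0.59,-0.83,0.08],[-0.59,-0.83,0.08]], twist=[0,0,0,0,0])

```text
time: 1.35
tool_pos: [215.8, 415.0, 216.3]
tcp_rot: [-3.141, -0.0, -3.01]
contact_force: [0.3, -0.6, 0.0]
grip_width: 90.5
finger_force: 0.0
```

Emit:
arm_command(gripper=[91,91,91,91,91], dp=[[-0.59,-0.83,0.08],[-0.59,-0.83,0.08],[-0.59,-0.83,0.08],[-0.59,-0.83,0.08],[-0.59,-0.83,0.08]], twist=[0,0,0,0,0])

```text
time: 1.98
tool_pos: [302.6, 321.9, 206.4]
tcp_rot: [-3.141, -0.001, -3.01]
contact_force: [-0.6, -0.4, 0.1]
grip_width: 91.1
finger_force: 0.0
```

Emit:
arm_command(gripper=[91,91,91,91,91], dp=[[-0.59,-0.83,0.08],[-0.59,-0.83,0.08],[-0.59,-0.83,0.08],[-0.59,-0.83,0.08],[-0.59,-0.83,0.08]], twist=[0,0,0,0,0])

```text
time: 2.6
tool_pos: [389.3, 228.8, 196.4]
tcp_rot: [-3.142, -0.001, -3.01]
contact_force: [0.0, -0.2, 0.3]
grip_width: 91.3
finger_force: 0.0
```

Emit:
arm_command(gripper=[91,91,91,91,91], dp=[[-0.59,-0.83,0.08],[-0.59,-0.83,0.08],[-0.59,-0.83,0.08],[-0.59,-0.83,0.08],[-0.59,-0.83,0.08]], twist=[0,0,0,0,0])

```text
time: 3.22
tool_pos: [476.0, 135.7, 186.3]
tcp_rot: [3.141, -0.001, -3.01]
contact_force: [0.2, 0.2, -0.2]
grip_width: 90.9
finger_force: 0.0
```

```bash
python3 - <<'E'
from h import *
o=get_obs();a=capture("wrist");print(o["time"],o["tool_pos"],np.degrees(o["tcp_rot"]),o["contact_force"])
np.save("pics/o1.npy",[o],allow_pickle=True)
a=cv2.cvtColor(a,cv2.COLOR_RGB2BGR);cv2.imwrite("pics/w1.png",a)
C=cam("wrist",o);c=px([475,137,40],C);print(c)
cv2.imwrite("pics/w1b.png",cv2.resize(a,(784,588),interpolation=cv2.INTER_CUBIC))
E
```

```text
3.225 [476.02575506 135.65730018 186.32626359] [ 1.79993835e+02 -4.31047503e-02 -1.72453121e+02] [ 0.24605369  0.24647098 -0.18721846]
[275.93930745 199.58185606]
```

View pics/w1b.png

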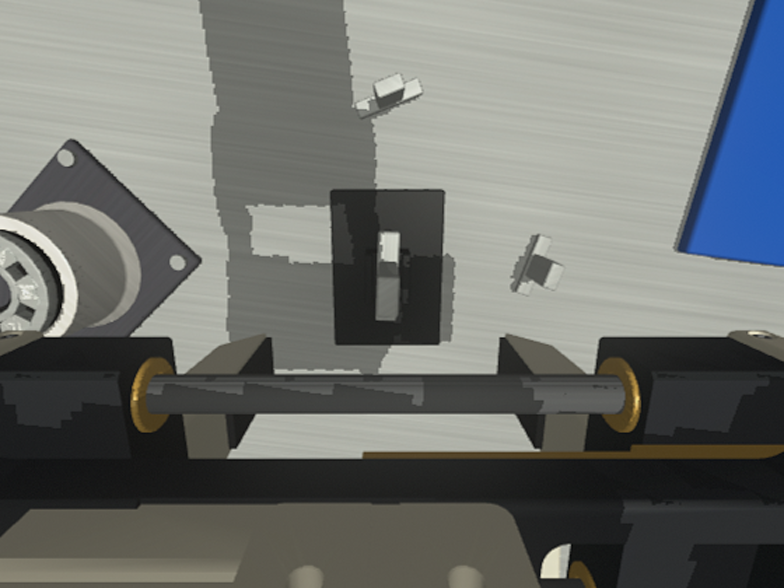

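The wrist view shows the rack plate at (331–444, 190–344). The bar's far end is at (390,232) and the grip's top runs from y≈277 to 320 around x=388, parallel to the rack. The two small look-alikes are at (390,92) and (540,265).

```bash
python3 - <<'E'
from h import *
o=np.load("pics/o1.npy",allow_pickle=True)[0];C=cam("wrist",o)
for n,p,z in[("barfar",(390,232),40),("rackL",(333,267),8),("rackR",(443.5,267),8),("rackfar",(388,190),8),("racknear",(389,344),8),("gripTopEdgeNear",(387,320),96),("gripTopEdgeFar",(389,277),96)]:
    print(n,w(np.array(p)/1.4,z,C))
a=cv2.imread("pics/w1.png")[150:245,230:325]
cv2.imwrite("pics/w1c.png",cv2.resize(a,None,fx=6,fy=6,interpolation=cv2.INTER_CUBIC))
E
```

```text
barfar [439.88774801 134.98221786  40.        ]
rackL [477.63646526  93.70361387   8.        ]
rackR [465.7985867  182.95470382   8.        ]
rackfar [411.39453923 129.97207909   8.        ]
racknear [538.04067342 147.92379928   8.        ]
gripTopEdgeNear [488.00061296 138.8804681   96.        ]
gripTopEdgeFar [460.69699735 136.43556253  96.        ]
```

View pics/w1c.png

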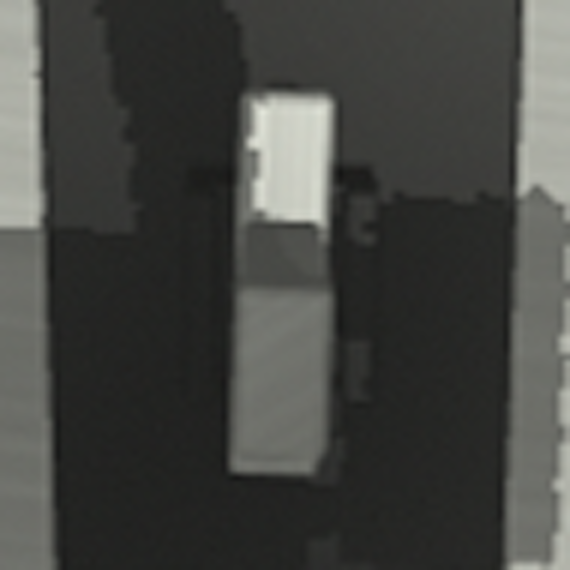

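Crop: the grip's top face has corners (238,290), (332,290), (323,472) and (230,472). The bar's far edge runs (245,92)–(335,95).

```bash
python3 - <<'E'
from h import *
o=np.load("pics/o1.npy",allow_pickle=True)[0];C=cam("wrist",o)
P=lambda p,z:w((230+(p[0]+.5)/6-.5,150+(p[1]+.5)/6-.5),z,C)
g=[P(p,96) for p in((238,290),(332,290),(323,472),(230,472))];m=np.mean(g,0)
print(m,[np.linalg.norm(g[i]-g[i-1]) for i in range(4)],np.degrees(np.arctan2(*((g[3]+g[2]-g[0]-g[1])[[1,0]]))))
b=P((290,93),40);print(b,np.degrees(np.arctan2(*((m-b)[[1,0]]))))
E
```

```text
[474.31510528 136.98804412  96.        ] [np.float64(27.070721553372383), np.float64(13.284913772696928), np.float64(27.06428592485631), np.float64(13.501292877077246)] 5.068578760933876
[439.34634205 134.24118555  40.        ] 4.491462558693377
```

Emit:
arm_command(gripper=[91,91,91,91,91], dp=[[0.06,0.06,0.8],[0,0,0.8],[0,0,0.8],[0,0,0.8],[0,0,0.8]], twist=[0.45,0,0,0,0])

```text
time: 3.9
tool_pos: [473.6, 137.9, 85.9]
tcp_rot: [3.141, -0.001, -3.049]
contact_force: [0.3, 0.5, 0.7]
grip_width: 91.1
finger_force: 0.0
```

Emit:
arm_command(gripper=[91,91,60,30,10], dp=[[0,0,0.6],[0,0,0.53],[0,0,0],[0,0,0],[0,0,0]], twist=[0,0,0,0,0])

```text
time: 4.53
tool_pos: [474.5, 137.7, 59.1]
tcp_rot: [3.141, 0.001, -3.049]
contact_force: [0.1, 0.2, -0.3]
grip_width: 65.5
finger_force: 0.0
```

Emit:
arm_command(gripper=[10,5,5,5,5], dp=[[0,0,0],[0,0,0],[0,0,0],[0,0,0],[0,0,0]], twist=[0,0,0,0,0])

```text
time: 5.15
tool_pos: [474.1, 137.6, 58.5]
tcp_rot: [3.142, 0.0, -3.049]
contact_force: [-1.0, -0.3, 0.2]
grip_width: 15.4
finger_force: 1.0
```

Emit:
arm_command(gripper=[5,5,5,5,5], dp=[[0,0,0],[0,0,0],[0,0,0],[0,0,-0.2],[0,0,-0.4]], twist=[0,0,0,0,0])

```text
time: 5.78
tool_pos: [473.6, 137.6, 73.6]
tcp_rot: [3.141, -0.001, -3.049]
contact_force: [0.3, 1.1, -2.4]
grip_width: 13.8
finger_force: 30.0
```

Emit:
arm_command(gripper=[5,5,5,5,5], dp=[[0,0,-0.8],[0,0,-1],[0,0,-1],[0,0,-0.8],[0,0,-0.4]], twist=[0,0,0,0,0])

```text
time: 6.4
tool_pos: [474.4, 137.8, 175.1]
tcp_rot: [3.141, 0.002, -3.049]
contact_force: [0.7, -0.2, -2.4]
grip_width: 13.9
finger_force: 30.0
```

Emit:
arm_command(gripper=[5,5,5,5,5], dp=[[-0.02,-0.6,0],[-0.02,-0.8,0],[-0.02,-0.8,0],[-0.02,-0.8,0],[-0.02,-0.8,0]], twist=[0,0,0,0,0])

```text
time: 7.02
tool_pos: [484.7, 41.7, 172.4]
tcp_rot: [3.141, -0.002, -3.049]
contact_force: [0.6, -0.7, -3.0]
grip_width: 13.8
finger_force: 30.0
```

Emit:
arm_command(gripper=[5,5,5,5,5], dp=[[-0.02,-0.8,0],[-0.02,-0.8,0],[-0.02,-0.8,0],[-0.02,-0.6,0],[-0.02,0,0]], twist=[0,0,0,0,0])

```text
time: 7.65
tool_pos: [494.5, -32.3, 172.9]
tcp_rot: [3.141, -0.001, -3.051]
contact_force: [-0.5, 0.4, -1.8]
grip_width: 13.9
finger_force: 30.0
```

```bash
python3 - <<'E'
from h import *
o=get_obs();a=cv2.cvtColor(capture("wrist"),cv2.COLOR_RGB2BGR);print(o["time"],o["tool_pos"],np.degrees(o["tcp_rot"]))
np.save("pics/o2.npy",[o],allow_pickle=True);cv2.imwrite("pics/w2.png",a)
c=px([503.7,-110.6,92],cam("wrist",o));print(c)
x,y=(c-70).astype(int);x=max(x,0);y=max(y,0);print(x,y)
f=cv2.resize(a[y:y+150,x:x+200],None,fx=4,fy=4,interpolation=cv2.INTER_CUBIC);cv2.imwrite("pics/w2c.png",f)
E
```

```text
7.65 [494.49784305 -32.25573282 172.8785591 ] [ 1.79979902e+02 -5.82436097e-02 -1.74806793e+02]
[179.78935586 220.52550826]
109 150
```

View pics/w2c.png

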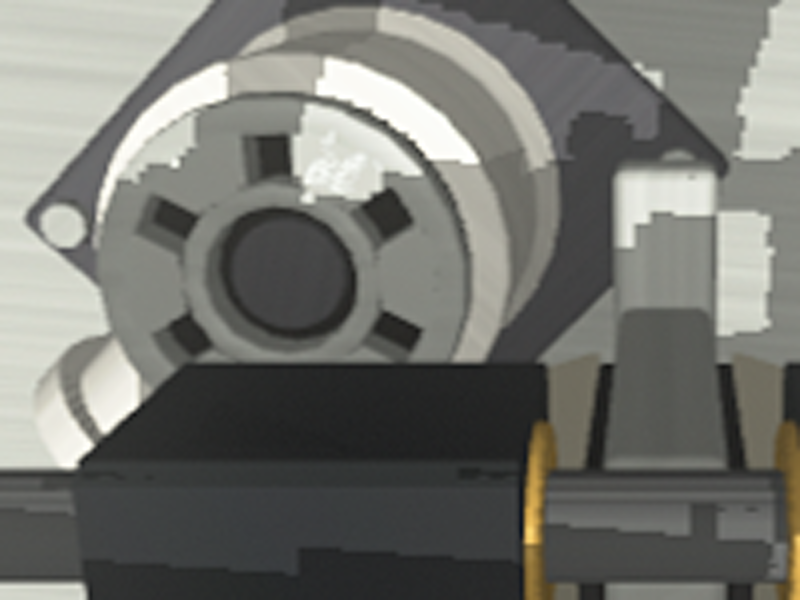

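The ring's holes in the crop are at about (267,160), (168,221), (386,212), (186,334) and (396,332). The spanner's bar end is at (664,172), edges 615–716.

```bash
python3 - <<'E'
from h import *
from scipy.optimize import least_squares as ls
o=np.load("pics/o2.npy",allow_pickle=True)[0];C=cam("wrist",o)
P=lambda p:np.array([109+(p[0]+.5)/4-.5,150+(p[1]+.5)/4-.5])
q=[P(p) for p in((267,160),(168,221),(386,212),(186,334),(396,332))]
h=np.array([w(p,92,C) for p in q]);print(h[:,:2].round(1))
def f(v):
    r=[]
    for a in h:
        t=np.arctan2(a[1]-v[1],a[0]-v[0]);t=v[2]+round((t-v[2])/(np.pi/3))*np.pi/3
        r+=list(a[:2]-v[:2]-26*np.array([np.cos(t),np.sin(t)]))
    return r
s=ls(f,[503.7,-110.6,np.radians(6.8)]);print(s.x[:2],np.degrees(s.x[2]),np.round(s.fun,1))
z=o["tool_pos"][2]-28.5+10
e=[w(P(p),z,C) for p in((615,172),(716,168))];m=(e[0]+e[1])/2;print("bar end",e,m,"width",np.linalg.norm(e[0]-e[1]))
Rt=R.from_euler("xyz",o["tcp_rot"]).as_matrix();print("in tool",Rt.T@(m-o["tool_pos"]))
E
```

```text
[[ 477.8 -114.4]
 [ 492.4 -134.5]
 [ 486.5  -90.1]
 [ 516.7 -131.1]
 [ 512.2  -87.2]]
[ 502.28789324 -110.83542083] 7.11809918017537 [ 1.3 -0.4  0.2  0.3 -0.1 -0.  -1.3  0.4 -0.2 -0.3]
bar end [array([461.06724801, -42.75472622, 154.3785591 ]), array([459.08561813, -27.71861638, 154.3785591 ])] [460.07643307 -35.2366713  154.3785591 ] width 15.166128588385517
in tool [34.53110909  0.14043319 18.53516232]
```

Emit:
arm_command(gripper=[5,5,5,5,5], dp=[[-0.04,-0.8,0],[0,-0.8,0],[0,-0.8,0],[0,-0.79,0],[0,0,0.4]], twist=[0,0,0,0,-0.36])

```text
time: 8.32
tool_pos: [503.8, -112.0, 163.7]
tcp_rot: [-3.141, 0.002, -3.018]
contact_force: [-1.1, 0.3, -2.0]
grip_width: 13.5
finger_force: 30.0
```

Emit:
arm_command(gripper=[5,5,5,5,5], dp=[[0,0,0.6],[0,0,0.3],[0,0,0.1],[0,0,0],[0,0,0]], twist=[0,0,0,0,0])

```text
time: 8.95
tool_pos: [503.4, -110.5, 138.8]
tcp_rot: [-3.141, 0.001, -3.017]
contact_force: [0.0, -0.7, -2.7]
grip_width: 14.7
finger_force: 30.0
```

Emit:
arm_command(gripper=[5,5,5,5,5], dp=[[0,0,0.16],[0,0,0.14],[0,0,0.12],[0,0,0.02],[0,0,0]], twist=[0,0,0,0,0])

```text
time: 9.57
tool_pos: [503.1, -110.5, 127.4]
tcp_rot: [3.141, 0.0, -3.018]
contact_force: [-0.0, 0.5, -2.6]
grip_width: 14.0
finger_force: 30.0
```

Emit:
arm_command(gripper=[5,5,5,5,5], dp=[[0,0,0.04],[0,0,0.04],[0,0,0],[0,0,0],[0,0,0]], twist=[0,0,0,0,0])

```text
time: 10.2
tool_pos: [503.1, -110.5, 125.5]
tcp_rot: [3.142, 0.0, -3.018]
contact_force: [-0.5, 0.1, -1.7]
grip_width: 13.4
finger_force: 30.0
```

Emit:
arm_command(gripper=[5,5,5,5,5], dp=[[0,0,0.04],[0,0,0.04],[0,0,0],[0,0,0],[0,0,0]], twist=[0,0,0,0,0])

```text
time: 10.82
tool_pos: [503.1, -110.5, 123.5]
tcp_rot: [3.142, 0.0, -3.018]
contact_force: [0.2, 0.1, -2.0]
grip_width: 13.7
finger_force: 30.0
```

Emit:
arm_command(gripper=[5,5,5,5,5], dp=[[0,0,0.04],[0,0,0.02],[0,0,0],[0,0,0],[0,0,0]], twist=[0,0,0,0,0])

```text
time: 11.45
tool_pos: [503.1, -110.5, 122.0]
tcp_rot: [3.142, 0.0, -3.018]
contact_force: [0.4, 0.1, -1.9]
grip_width: 13.8
finger_force: 30.0
```

Emit:
arm_command(gripper=[5,5,5,5,5], dp=[[0,0,0.04],[0,0,0.02],[0,0,0],[0,0,0],[0,0,0]], twist=[0,0,0,0,0])

```text
time: 12.08
tool_pos: [503.1, -110.5, 120.4]
tcp_rot: [3.142, 0.0, -3.018]
contact_force: [0.8, -0.3, -2.4]
grip_width: 14.0
finger_force: 30.0
```

Emit:
arm_command(gripper=[5,5,5,5,5], dp=[[0,0,0.02],[0,0,0.02],[0,0,0],[0,0,0],[0,0,0]], twist=[0,0,0,0,0])

```text
time: 12.7
tool_pos: [503.2, -110.5, 119.6]
tcp_rot: [-3.142, 0.0, -3.018]
contact_force: [-0.4, 0.1, 1.1]
grip_width: 13.8
finger_force: 30.0
```

Contact at about 3 N, exactly where the bar should meet the face with the pins fully in. Now turning clockwise while watching the moment.

Emit:
arm_command(gripper=[5,5,5,5,5], dp=[[0,0,0],[0,0,0],[0,0,0],[0,0,0],[0,0,0]], twist=[0.3,0.4,0.4,0.4,0.4])

```text
time: 13.32
tool_pos: [503.3, -111.3, 119.6]
tcp_rot: [-3.14, 0.0, 3.098]
contact_force: [-0.8, -3.9, 1.9]
grip_width: 14.3
finger_force: 30.0
```

```bash
python3 -c "
from h import *
o=get_obs();print(np.degrees(o['tcp_rot']),o['contact_force'],o['moment'])"
```

```text
[-1.79916467e+02  2.84928229e-02  1.77484497e+02] [-0.80784808 -3.92477391  1.8548379 ] [-1.06371947  0.21610871  0.25311309]
```

Emit:
arm_command(gripper=[5,5,5,5,5], dp=[[0,-0.02,0],[0,0,0],[0,0,0],[0,0,0],[0,0,0]], twist=[0.4,0.4,0.4,0.2,0])

```text
time: 13.95
tool_pos: [503.2, -111.2, 119.6]
tcp_rot: [-3.141, 0.0, 2.977]
contact_force: [-0.3, -5.7, 1.4]
grip_width: 14.0
finger_force: 30.0
```

```bash
python3 -c "
from h import *
o=get_obs();print(np.degrees(o['tcp_rot']),o['contact_force'],o['moment'])"
```

```text
[-1.79981679e+02  2.64577316e-02  1.70563343e+02] [-0.25197882 -5.73792991  1.37548388] [-1.08350677  0.05693623  0.2037744 ]
```

Emit:
arm_command(gripper=[5,5,5,5,5], dp=[[0,-0.03,0],[0,0,0],[0,0,0],[0,0,0],[0,0,0]], twist=[0.2,0.3,0.3,0.2,0])

```text
time: 14.58
tool_pos: [503.1, -111.4, 119.5]
tcp_rot: [3.141, 0.0, 2.89]
contact_force: [1.5, 0.5, 2.2]
grip_width: 13.8
finger_force: 30.0
```

```bash
python3 -c "
from h import *
o=get_obs();print(np.degrees(o['tcp_rot']),o['contact_force'],o['moment'])"
```

```text
[1.79958165e+02 1.61521507e-02 1.65577615e+02] [1.50478599 0.53884531 2.2150601 ] [ 0.0770254  -0.32316019  0.16916817]
```

Emit:
arm_command(gripper=[5,5,5,5,5], dp=[[0,0,0],[0,0,0],[0,0,0],[0,0,0],[0,0,0]], twist=[0.2,0.2,0.2,0.2,0])

```text
time: 15.2
tool_pos: [503.1, -111.4, 119.5]
tcp_rot: [3.141, 0.0, 2.82]
contact_force: [3.7, 3.2, 1.6]
grip_width: 13.7
finger_force: 30.0
```

```bash
python3 -c "
from h import *
o=get_obs();print(np.degrees(o['tcp_rot']),o['contact_force'],o['moment'])"
```

```text
[1.79963418e+02 6.00750922e-03 1.61580630e+02] [3.70655565 3.15274759 1.60266894] [ 0.80317872 -0.62919786  0.1721581 ]
```

Emit:
arm_command(gripper=[5,5,5,5,5], dp=[[-0.01,0.02,0],[0,0,0],[0,0,0],[0,0,0],[0,0,0]], twist=[0.2,0.2,0.2,0.2,0])

```text
time: 15.82
tool_pos: [503.2, -111.3, 119.4]
tcp_rot: [3.142, -0.0, 2.75]
contact_force: [1.1, 2.2, 1.6]
grip_width: 13.7
finger_force: 30.0
```

```bash
python3 -c "
from h import *
o=get_obs();print(np.degrees(o['tcp_rot']),o['contact_force'],o['moment'])"
```

```text
[ 1.79994696e+02 -2.16067224e-02  1.57579158e+02] [1.11209689 2.18519187 1.64971503] [ 0.53828485 -0.22941342  0.18910897]
```

Emit:
arm_command(gripper=[5,5,5,5,5], dp=[[0,0,0],[0,0,0],[0,0,0],[0,0,0],[0,0,0]], twist=[0.2,0.2,0.2,0.1,0])

```text
time: 16.45
tool_pos: [503.3, -111.2, 119.4]
tcp_rot: [3.141, -0.0, 2.689]
contact_force: [0.6, 3.6, 2.0]
grip_width: 13.6
finger_force: 30.0
```

```bash
python3 -c "
from h import *
o=get_obs();print(np.degrees(o['tcp_rot']),o['contact_force'],o['moment'])"
```

```text
[ 1.79991975e+02 -1.96003722e-02  1.54096619e+02] [0.62396818 3.60240578 1.95554463] [ 0.67005272 -0.10430048  0.18075155]
```

Emit:
arm_command(gripper=[5,5,5,5,5], dp=[[0,0.01,0],[0,0,0],[0,0,0],[0,0,0],[0,0,0]], twist=[0.2,0.2,0.2,0.1,0])

```text
time: 17.08
tool_pos: [503.4, -111.1, 119.4]
tcp_rot: [-3.141, -0.0, 2.629]
contact_force: [0.0, 1.7, 1.6]
grip_width: 14.1
finger_force: 30.4
```

```bash
python3 -c "
from h import *
o=get_obs();print(np.degrees(o['tcp_rot']),o['contact_force'],o['moment'])"
```

```text
[-1.79986287e+02 -7.78537554e-03  1.50624127e+02] [0.01680194 1.7089309  1.5729434 ] [0.44760115 0.07196927 0.64172459]
```

Emit:
arm_command(gripper=[5,5,5,5,5], dp=[[0,0,0],[0,0,0],[0,0,0],[0,0,0],[0,0,0]], twist=[0.02,0,0,0,0])

```text
time: 17.7
tool_pos: [503.4, -111.1, 119.4]
tcp_rot: [-3.142, -0.0, 2.627]
contact_force: [-0.2, 1.6, 1.7]
grip_width: 13.8
finger_force: 30.5
```

```bash
python3 -c "
from h import *
o=get_obs();print(np.degrees(o['tcp_rot']),o['contact_force'],o['moment'])"
```

```text
[-1.79999650e+02 -6.03667525e-03  1.50503810e+02] [-0.17193236  1.60477812  1.6804551 ] [0.31955337 0.14491573 0.71577005]
```

The moment rises steeply against the stop (0.72 N m and holding), so the ring is home. Relaxing and lifting out.

Emit:
arm_command(gripper=[5,5,5,5,5], dp=[[0,0,0],[0,0,0],[0,0,0],[0,0,0],[0,0,0]], twist=[-0.1,-0.1,-0.1,0,0])

```text
time: 18.32
tool_pos: [503.4, -111.1, 119.4]
tcp_rot: [3.141, -0.0, 2.653]
contact_force: [-1.5, 1.0, 1.7]
grip_width: 13.8
finger_force: 30.0
```

```bash
python3 -c "
from h import *
o=get_obs();print(np.degrees(o['tcp_rot']),o['contact_force'],o['moment'])"
```

```text
[ 1.79994173e+02 -6.55605812e-03  1.51987991e+02] [-1.53944712  0.9562593   1.72396735] [0.19246531 0.23610438 0.34902791]
```

Emit:
arm_command(gripper=[5,5,5,5,5], dp=[[0,0,0],[0,0,0],[0,0,-0.02],[0,0,-0.04],[0,0,0]], twist=[-0.1,-0.1,-0.1,0,0])

```text
time: 18.95
tool_pos: [503.5, -111.2, 120.8]
tcp_rot: [-3.142, 0.0, 2.679]
contact_force: [0.4, -0.0, -2.7]
grip_width: 13.6
finger_force: 30.0
```

```bash
python3 -c "
from h import *
o=get_obs();print(np.degrees(o['tcp_rot']),o['contact_force'],o['moment'])"
```

```text
[-1.79999585e+02  1.17435705e-03  1.53495464e+02] [ 0.39857574 -0.02185986 -2.70176977] [-0.02190705  0.04213339 -0.03607091]
```

Emit:
arm_command(gripper=[5,5,5,5,5], dp=[[0,0,-0.1],[0,0,-0.3],[0,0,-0.5],[0,0,-0.7],[0,0,-0.6]], twist=[0,0,0,0,0])

```text
time: 19.58
tool_pos: [503.7, -111.2, 177.5]
tcp_rot: [3.141, 0.001, 2.679]
contact_force: [-0.1, -0.3, -2.4]
grip_width: 13.8
finger_force: 30.0
```

Emit:
arm_command(gripper=[5,5,5,5,5], dp=[[0,0,0],[0,0,0],[0,0,0],[0,0,0],[0,0,0]], twist=[-0.7,-0.7,-0.7,-0.7,-0.7])

```text
time: 20.2
tool_pos: [503.6, -111.1, 176.7]
tcp_rot: [-3.142, 0.001, 2.987]
contact_force: [-0.0, -0.1, -2.2]
grip_width: 14.1
finger_force: 30.0
```

Emit:
arm_command(gripper=[5,5,5,5,5], dp=[[0,0,0],[0,0,0],[0,0,0],[0,0,0],[0,0,0]], twist=[-0.7,-0.7,-0.7,-0.7,-0.4])

```text
time: 20.82
tool_pos: [503.6, -111.2, 176.6]
tcp_rot: [-3.141, 0.001, -3.018]
contact_force: [-0.5, 0.2, -1.1]
grip_width: 13.8
finger_force: 30.0
```

Emit:
arm_command(gripper=[5,5,5,5,5], dp=[[0.02,0.6,0],[0.02,0.8,0],[0.02,0.8,0],[0.02,0.8,0],[0.02,0.8,0]], twist=[0,0,0,0,0])

```text
time: 21.45
tool_pos: [488.9, -15.1, 176.0]
tcp_rot: [3.141, 0.0, -3.019]
contact_force: [0.3, -0.1, -2.4]
grip_width: 14.2
finger_force: 30.0
```

Emit:
arm_command(gripper=[5,5,5,5,5], dp=[[0,0.8,0],[0,0.8,0],[0,0.8,0],[0,0.6,0],[0,0,0]], twist=[0,0,0,0,0])

```text
time: 22.08
tool_pos: [479.9, 58.6, 176.1]
tcp_rot: [3.142, 0.0, -3.017]
contact_force: [0.3, -0.8, -1.4]
grip_width: 13.8
finger_force: 30.0
```

```bash
python3 - <<'E'
from h import *
o=get_obs();a=cv2.cvtColor(capture("wrist"),cv2.COLOR_RGB2BGR);print(o["time"],o["tool_pos"],np.degrees(o["tcp_rot"]))
np.save("pics/o3.npy",[o],allow_pickle=True);cv2.imwrite("pics/w3.png",a)
cv2.imwrite("pics/w3c.png",cv2.resize(a[110:260,200:400],None,fx=4,fy=4,interpolation=cv2.INTER_CUBIC))
E
```

```text
22.075 [479.91137318  58.64284057 176.05049897] [ 1.79996526e+02  4.74868111e-03 -1.72870913e+02]
```

View pics/w3c.png

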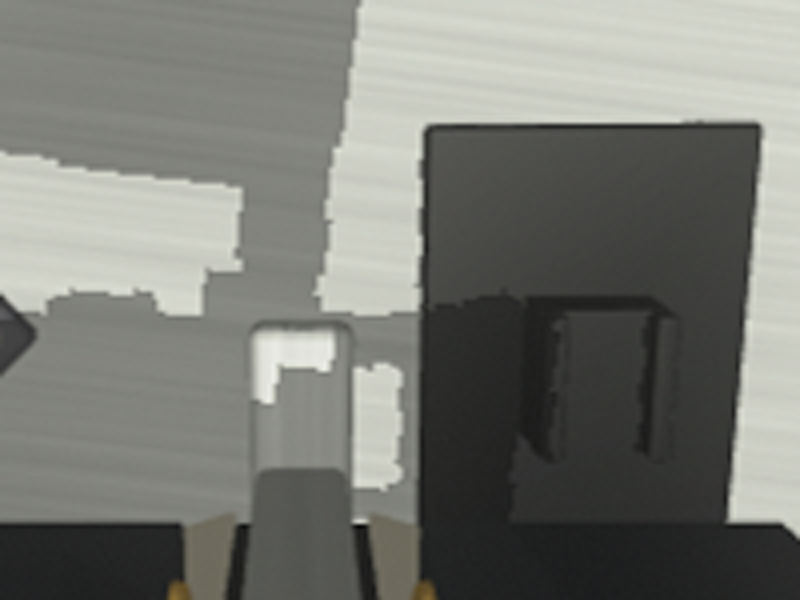

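The view shows the empty rack: plate top edge (425–762,125), right cheek top x 655–680 and y 315–460, slot centre at about (611,387). The bar is held straight, its far edge at (252–352,326).

```bash
python3 - <<'E'
from h import *
o=np.load("pics/o3.npy",allow_pickle=True)[0];C=cam("wrist",o)
P=lambda p,z:w((200+(p[0]+.5)/4-.5,110+(p[1]+.5)/4-.5),z,C)
print("slot",P((611,387),38),"cheek w",np.linalg.norm(P((655,387),38)-P((680,387),38)),"len",np.linalg.norm(P((667,315),38)-P((663,460),38)))
a,b=P((425,125),8),P((762,125),8);print("far edge mid",(a+b)/2,np.linalg.norm(a-b),np.degrees(np.arctan2(*(a-b)[[1,0]]))+90)
m=(a+b)/2;t=np.radians(7.5);print("rack centre from edge",m+65*np.array([np.cos(t),np.sin(t),0]))
Rt=R.from_euler("xyz",o["tcp_rot"]).as_matrix();z=o["tool_pos"][2]-28.5+10.5
print("bar end tool",Rt.T@(P((302,326),z)-o["tool_pos"]),np.linalg.norm(P((252,326),z)-P((352,326),z)))
E
```

```text
slot [474.51058947 137.86110636  38.        ] cheek w 6.371065019565792 len 38.15437324551837
far edge mid [411.12936258 128.54413104   8.        ] 89.37137254499096 7.156625395280102
rack centre from edge [475.57327857 137.02833353   8.        ]
bar end tool [35.24383345  0.26122588 17.99709492] 14.945708488663072
```

Emit:
arm_command(gripper=[5,5,5,5,5], dp=[[-0.06,0.8,0],[-0.06,0.8,0],[-0.06,0.8,0],[-0.05,0.74,0],[0,0,0]], twist=[0,0,0,0,0])

```text
time: 22.75
tool_pos: [476.5, 136.2, 175.9]
tcp_rot: [-3.142, 0.0, -3.018]
contact_force: [-0.5, -1.0, -1.4]
grip_width: 14.1
finger_force: 30.0
```

Emit:
arm_command(gripper=[5,5,5,5,5], dp=[[0,0,0.8],[0,0,0.9],[0,0,0.8],[0,0,0.5],[0,0,0]], twist=[0,0,0,0,0])

```text
time: 23.38
tool_pos: [476.1, 135.3, 100.4]
tcp_rot: [-3.141, -0.002, -3.02]
contact_force: [-0.1, -0.1, -1.9]
grip_width: 14.0
finger_force: 30.0
```

Emit:
arm_command(gripper=[5,5,5,5,5], dp=[[0,0.08,0.5],[0,0,0.4],[0,0,0.2],[0,0,0],[0,0,0]], twist=[0,0,0,0,0])

```text
time: 24.0
tool_pos: [476.4, 138.0, 73.7]
tcp_rot: [3.142, 0.001, -3.019]
contact_force: [-0.2, -0.1, -1.4]
grip_width: 14.0
finger_force: 30.0
```

Emit:
arm_command(gripper=[5,5,5,5,5], dp=[[0,-0.02,0.2],[0,0,0.2],[0,0,0.15],[0,0,0],[0,0,0]], twist=[0,0,0,0,0])

```text
time: 24.62
tool_pos: [476.3, 137.4, 59.7]
tcp_rot: [3.142, 0.0, -3.019]
contact_force: [0.3, 0.5, -2.0]
grip_width: 14.0
finger_force: 30.0
```

Emit:
arm_command(gripper=[5,5,5,5,5], dp=[[0,0,0.04],[0,0,0.02],[0,0,0],[0,0,0],[0,0,0]], twist=[0,0,0,0,0])

```text
time: 25.25
tool_pos: [476.3, 137.5, 58.4]
tcp_rot: [3.142, 0.0, -3.019]
contact_force: [-1.5, -0.5, 2.1]
grip_width: 13.7
finger_force: 30.0
```

Seated, with about 4 N up at the expected height. Releasing slowly and retreating.

Emit:
arm_command(gripper=[16,20,30,45,60], dp=[[0,0,0],[0,0,0],[0,0,0],[0,0,0],[0,0,0]], twist=[0,0,0,0,0])

```text
time: 25.88
tool_pos: [476.2, 137.4, 58.2]
tcp_rot: [3.142, 0.0, -3.019]
contact_force: [0.2, -0.3, -0.8]
grip_width: 45.2
finger_force: 0.0
```

Emit:
arm_command(gripper=[70,80,80,80,80], dp=[[0,0,0],[0,0,0],[0,0,-0.3],[0,0,-0.6],[0,0,-0.8]], twist=[0,0,0,0,0])

```text
time: 26.5
tool_pos: [476.2, 137.4, 101.9]
tcp_rot: [3.142, 0.0, -3.019]
contact_force: [-0.1, 1.4, -0.1]
grip_width: 79.7
finger_force: 0.0
```

Emit:
arm_command(gripper=[80,80,80,80,80], dp=[[0,0,-0.8],[0,0,-0.8],[0,0,-0.8],[0,0,-0.8],[0,0,0]], twist=[0,0,0,0,0])

```text
time: 27.12
tool_pos: [477.2, 137.6, 182.9]
tcp_rot: [3.141, 0.005, -3.019]
contact_force: [-0.0, -0.5, -1.0]
grip_width: 80.3
finger_force: 0.0
```

```bash
python3 - <<'E'
from h import *
o=get_obs();a=cv2.cvtColor(capture("wrist"),cv2.COLOR_RGB2BGR);print(o["time"],o["tool_pos"],o["contact_force"])
cv2.imwrite("pics/w4c.png",cv2.resize(a[130:250,200:360],None,fx=5,fy=5,interpolation=cv2.INTER_CUBIC))
C=cam("wrist",o)
for P in([475.2,137.4,30],[475.2-33.7,137.4-4.4,40],[475.2,137.4,96]):print((px(P,C)-[200,130])*5)
E
```

```text
27.125 [477.21373381 137.60285398 182.93541089] [-0.04884136 -0.54842751 -1.00348953]
[372.88625939 331.80532245]
[371.6695199  176.29799957]
[373.18396777 416.29501435]
```

View pics/w4c.png

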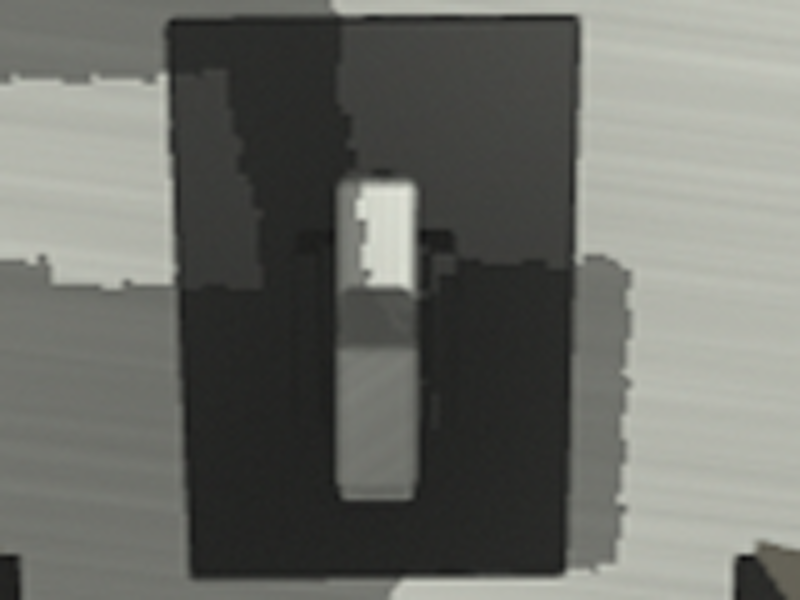

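The spanner stands upright and centred between the cheeks: its bar end is at (376,180), predicted (372,176), and the grip top is centred at about (377,422), predicted (373,416). The gripper is clear, so I am handing in.

```bash
python3 -c "
from plant import *
print(close_job())"
```

```text
the job is handed in; nothing more can be done
None
```

The job is handed in at about 27 s of the 67 s allowed: both pins went fully in, the ring was turned clockwise until it held firmly against its stop, and the spanner is back upright on its rack seat, released. The hand-in gave no verdict.

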